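Index the rotary table one hole

ROBOT

A 6-joint arm with a two-finger parallel gripper is mounted at the origin on the work surface; the furniture and walls round the work are solid. World frame = base frame: x ahead of the robot, y to its left, z up, the work surface at z = 0. Lengths are in mm, angles in rad, forces in N, time in s.
With the tool pointing down it reaches from about 375 to 925 mm from the base axis. Payload 5.7 kg.
Tool frame: the origin (TCP) lies midway between the tips of the shut fingers; the grasp point (between the pads) lies env.grip_point_offset behind it (env.grip_point_offset is the distance from the TCP to the grasp point, in mm); z points along the fingers, y is the line along which they close (so a half turn about z gives the same grasp; the last joint's range is limited). The gripper opens to 88 mm and grips with 3 to 60 N. Pads are 20 mm wide; open, the fingers measure 115 mm over their backs; the gripper's body (75 mm by 178 mm) begins 61 mm behind the grasp point.
Start: joints at [-1.391, 0.359, 1.51, -0, 1.272, -0.115], TCP at [174.314, -574.088, 222.623] pointing down, gripper open.
Joint ranges: [-2.97, 2.97], [-1.01, 2.36], [0.21, 2.38], [-0.96, 4.11], [0.2, 2.71], [-2.98, 2.98]. Speed limits (rad/s): [2.39, 2.39, 3.14, 3.14, 3.14, 3.14].

INTERFACE

Orientations are given as a unit quaternion [x, y, z, w].
In Python, from bench import env gives the robot as it stands. The module is installed in compiled form; this text tells all that it offers.
- The arm moves only by the tool carry_out, never from a script. Its argument "moves" is a list that holds one entry, the list of rows, each a list of 7 numbers: the turn, a rotation vector about the tool's x, y, z in rad, then the shift along the tool's x, y, z in cm, then the closure in counts, from 0 (fully open) to 255 (shut). In form: [[[ax, ay, az, tx, ty, tz, claw], ...]]. A call has 1 to 8 rows; each row is the pose to reach, as a shift and turn from the pose commanded when the call began, along the tool's axes at that moment; what a row does not reach only later rows make up. A row lasts 1/10 s, in which the tool goes at most 50 mm and 8.59 degrees, less where a joint would pass 70% of its speed; a pose out of reach is approached as far as the arm can. A call with a gripper value outside its range is refused whole. The fingers move at their own pace and stop on an object; "squeeze" is the grip in N (left out, the last holds). Time passes only in rows, so rows that repeat a pose let the fingers close. It gives the time, the measured TCP pose, the force, the opening and the grip force at its end, in the units of the state.
- env.read_state(): the state, without advancing time (a new reading comes with each control period).
- env.get_image(name): name is "scene" or "top" or "wrist"; returns a dict with "frame" (400x640x3 uint8, red, green, blue), "fov_y" (degrees; the focal length in pixels is half the picture's height over the tangent of half this angle, whatever the lens; pixels are square), "cx", "cy" (the principal point, pixels), "world_to_cam" (4x4, takes a point from world to camera coordinates). Camera axes: x right, y down, z forward; pixel columns grow to the right and rows downward; lengths in mm; the calibration is good to about 2 mm. The wrist camera is an equidistant fisheye: a pixel r from the principal point sees the ray r / f radians off the axis. A picture is of the moment at which its call begins. There is no depth.
- env.close_job(): hands the job in; it is judged then, once.
Trained networks look in the newest picture that a camera, given by its name, has taken for a name from the list of things; names that differ only in an ending like _2 or _b are one class to them, and where a whole thing is asked for, a point or a joint stands for the part that bears it (a point fixed in the world has none). Each returns a list of dicts, best first, with "conf" (0 to 1); they miss things now and then, are a little off and sometimes report something else, mostly with a low value. They report only what shows in the picture. A call takes as long as a camera call. They do not tell look-alikes from the thing itself.
- env.masks_of(label, camera): "pixels" (400x640 bool, what is visible of it) and "location" ([row, column] in pixels, amid what is visible of it).
- env.place_of(label, camera): "location" ([row, column] in pixels: a listed point, or the origin of a listed thing).
The state is a dict: "t": time; "joint_pos": joint angles; "qvel": joint speeds; "effort": joint torques, N m; "ee_pos": TCP position; "orientation": TCP orientation; "contact_force": force on the tool from outside, world axes, zero at the start; "wrist_torque": the same for the moment, N m; "finger_gap": opening from 0.0 (shut) to 1.0 (fully open); "grip_force": force on a finger pad.
Only numpy, scipy, OpenCV 4.12 (cv2) and the standard library are available. Lean on these libraries where they do the work, as an engineer would, in place of code of your own. Each camera call takes 0.05 s, during which the arm holds its last target. There are 200 camera calls.

TASK

On the bench stands a small rotary indexing table with two white bottles on it. Press its plunger down with a fingertip and, keeping it pressed, push the table round to the next hole, in the direction that brings the tall bottle with the tapering nozzle in front of the sensor; then let the plunger spring up so that the table is locked there. Do not go beyond that next hole, touch or upset the bottles, or disturb the other things on the bench.

Things in the scene. Friction and masses are not known exactly. Their poses are not given: they have to be found in the camera images.
- table_centre (a point): Point on the axis of the rotary table, at the top face of its 190 mm round aluminium disc, 66 mm above the bench. It belongs to the grey base (240 mm round foot), which is fixed to the bench, at a different place and yaw each time; x points from the axis to the sensor, z up.
- plunger_top (a point): Centre of the top of the plunger's round black cap: 34 mm diameter, 85 mm above the bench when up. The cap is carried by the table's dark steel index arm, 118 mm from the table's axis, opposite the sensor at the start. The arm's plate around it lies 63 mm above the bench; the cap fully pressed stands 9 mm proud of it.
- index_table (a joint): Angle of the table (rad), 0 at the start, positive counter-clockwise seen from above, about the vertical axis through table_centre. Eight locking holes (notches) are 45 degrees apart: the next ones are at +0.785 and -0.785. It turns with about 0.05 N m of friction and stays where it is left.
- plunger (a joint): Straight downward travel of the plunger (m): 0 up, 0.013 fully pressed. Its spring gives 6 N at first, 9 N at the bottom, and lifts it when let go. Pressed 9 mm or more, the table is free to turn; up, a pin under the arm locks the table in a notch. Let up within about 3 mm of arc from a notch, or dragged past one, the pin snaps in.
- sensor_spot (a point): Point on the disc's top face in front of the sensor, 66 mm from the axis, where a nest (bottle seat) stands at each hole. Fixed to the base. The sensor is a small black block with a round lens on a 94 mm high aluminium post outside the disc, looking at the axis; its face is 108 mm from the axis, its top 105 mm above the bench.
- nozzle_bottle: The tall white bottle with a tapering nozzle, 37 mm diameter, 81 mm high; origin at the centre of its underside. Stands loosely in a ring-shaped nest (6 mm high) of the table, 66 mm from the axis, 45 degrees to one side or the other of the sensor (which side varies).
- squat_bottle: The squat white bottle with a wide cap, 39 mm diameter, 52 mm high; origin at the centre of its underside. Stands in the nest 45 degrees to the sensor's other side.
- coffee_jar: Bystander: jar 66 mm diameter, 106 mm high; origin under its centre.
- tape_roll: Bystander: roll of tape lying flat, 68 mm diameter, 18 mm high; origin under its centre.
- clip_tub: Bystander: open tub, 114 mm diameter, 62 mm high; origin under its centre.
- pliers: Bystander: pliers lying flat, 173 mm long, 12 mm high; origin under its centre.
- stubby_driver: Bystander: short screwdriver lying, 110 mm long, 34 mm high; origin under its centre.
- cheek_a (a point): One of two upright steel cheeks on the index arm, before and behind the cap along its circular path: 6 mm thick, 40 mm long radially, top 102 mm above the bench. The clear gap between them is 56 mm with the cap in its middle; closed fingers fit in and can push on a cheek to turn the table. Point: middle of its top edge, 125 mm from the axis, counter-clockwise side of the cap seen from above.
- cheek_b (a point): One of two upright steel cheeks on the index arm, before and behind the cap along its circular path: 6 mm thick, 40 mm long radially, top 102 mm above the bench. The clear gap between them is 56 mm with the cap in its middle; closed fingers fit in and can push on a cheek to turn the table. Point: middle of its top edge, 125 mm from the axis, clockwise side of the cap seen from above.
Mind the look-alikes: they are no part of the job. What is shaped like the squat_bottle but purple or yellow is not meant.

How it is judged:
By the outcome, as a careful person would: the job done as asked, in the order asked, and still so for the second after the job is handed in, with the robot touching nothing.
It also fails if it takes over 38 s, if anything falls off the work surface, if the arm or the gripper's body presses on something with over 40 N, if the wrist force passes 120 N, or if a joint passes its speed limit or range.

## Working session

There is one attempt and no reset: what is moved stays moved. The work goes in short steps, Python scripts to look and compute and a tool call to move; the robot and the scene stay as the last step left them, time stands still between calls to the robot, and variables do not carry over. Pictures are saved under pics/ and viewed, at most 10 in all, crops included, and the job is handed in when it is done.

Besides the shell and the picture viewer there is one more tool, called after "Request:" as name(argument=value, ...) on one line, values as JSON. carry_out: Moves the arm, as the interface text tells. Its arguments: {"type":"object","properties":{"moves":{"type":"array","items":{"type":"array","items":{"type":"array","items":{"type":"number"}}}},"squeeze":{"type":"number"}},"required":["moves"]}

```bash
mkdir -p pics; cat > h.py <<'E'
import numpy as np, cv2
from bench import env
from scipy.spatial.transform import Rotation as R
def ray(im,rc):
    h=im["frame"].shape[0]; f=h/2/np.tan(np.radians(im["fov_y"]/2))
    M=np.array(im["world_to_cam"]); 
    d=np.array([(rc[1]-im["cx"])/f,(rc[0]-im["cy"])/f,1.])
    if im.get("fish"):
        v=d[:2]; r=np.linalg.norm(v); d=np.r_[v/r*np.sin(r),np.cos(r)]
    o=-M[:3,:3].T@M[:3,3]; return o, M[:3,:3].T@d
def get(n):
    im=dict(env.get_image(n)); im["fish"]=n=="wrist"; return im
def at_z(im,rc,z):
    o,d=ray(im,rc); return o+d*(z-o[2])/d[2]
def save(im,name): cv2.imwrite("pics/"+name,im["frame"][:,:,::-1])
E
python3 - <<'E'
from h import *
Z=dict(table_centre=66,plunger_top=85,sensor_spot=66,cheek_a=102,cheek_b=102,nozzle_bottle=66,squat_bottle=66,coffee_jar=0,clip_tub=0)
for c in ["top","scene"]:
    im=get(c); save(im,c+"0.png")
    print(c, ray(im,(200,320))[0].round())
    for k,z in Z.items():
        for p in env.place_of(k,c)[:3]:
            print(k,round(p["conf"],2),np.round(p["location"]),at_z(im,p["location"],z).round(1))
s=env.read_state();print(s["t"],s["ee_pos"],s["orientation"],env.grip_point_offset)
E
```

```text
top [ 271. -185. 1628.]
table_centre 0.63 [190. 345.] [ 476.8 -313.2   66. ]
plunger_top 0.63 [194. 318.] [ 459.1 -207.1   85. ]
cheek_a 0.81 [188. 313.] [ 481.5 -187.2  102. ]
cheek_a 0.66 [202. 316.] [ 428.7 -198.   102. ]
cheek_b 0.81 [188. 313.] [ 481.5 -187.2  102. ]
cheek_b 0.66 [202. 316.] [ 428.7 -198.   102. ]
nozzle_bottle 0.6 [198. 359.] [ 448.4 -364.3   66. ]
nozzle_bottle 0.31 [188. 344.] [ 485.7 -307.4   66. ]
squat_bottle 0.66 [176. 355.] [ 533.1 -350.5   66. ]
squat_bottle 0.6 [213. 437.] [ 390.5 -666.4   66. ]
squat_bottle 0.54 [224. 419.] [ 348.8 -595.4   66. ]
coffee_jar 0.63 [187. 194.] [496.9 289.3   0. ]
clip_tub 0.82 [184. 420.] [ 515.6 -620.3    0. ]
clip_tub 0.68 [199. 317.] [ 448.9 -204.4    0. ]
scene [ -306. -1060.   984.]
table_centre 0.58 [222. 372.] [ 499.6 -314.9   66. ]
sensor_spot 0.92 [233. 387.] [ 495.9 -381.3   66. ]
sensor_spot 0.71 [237. 373.] [ 454.1 -365.3   66. ]
cheek_a 0.96 [206. 331.] [ 431.  -211.4  102. ]
cheek_a 0.86 [196. 338.] [ 481.1 -187.   102. ]
cheek_b 0.96 [206. 331.] [ 431.  -211.4  102. ]
cheek_b 0.86 [196. 338.] [ 481.1 -187.   102. ]
nozzle_bottle 0.56 [238. 374.] [ 453.1 -367.9   66. ]
squat_bottle 0.78 [220. 390.] [ 544.5 -348.8   66. ]
squat_bottle 0.78 [326. 416.] [ 306.  -652.3   66. ]
squat_bottle 0.6 [327. 444.] [ 349.7 -697.2   66. ]
coffee_jar 0.61 [159. 254.] [490.6 306.7   0. ]
coffee_jar 0.42 [196. 339.] [571.7 -91.1   0. ]
clip_tub 0.91 [289. 458.] [ 527.2 -618.8    0. ]
1.0 [ 174.32712328 -574.09985307  222.64754655] [ 9.89153223e-01  1.46887376e-01 -4.11959032e-06 -2.32761104e-05] 18.700000000000003
```

```bash
python3 - <<'E'
import cv2
a=cv2.imread("pics/top0.png")[130:280,240:460]; b=cv2.imread("pics/scene0.png")[130:300,280:480]
cv2.imwrite("pics/a.png",cv2.resize(a,None,fx=3.6,fy=3.6,interpolation=2)); cv2.imwrite("pics/b.png",cv2.resize(b,None,fx=3.5,fy=3.5,interpolation=2))
E
```

```text
(no output)
```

View pics/a.png

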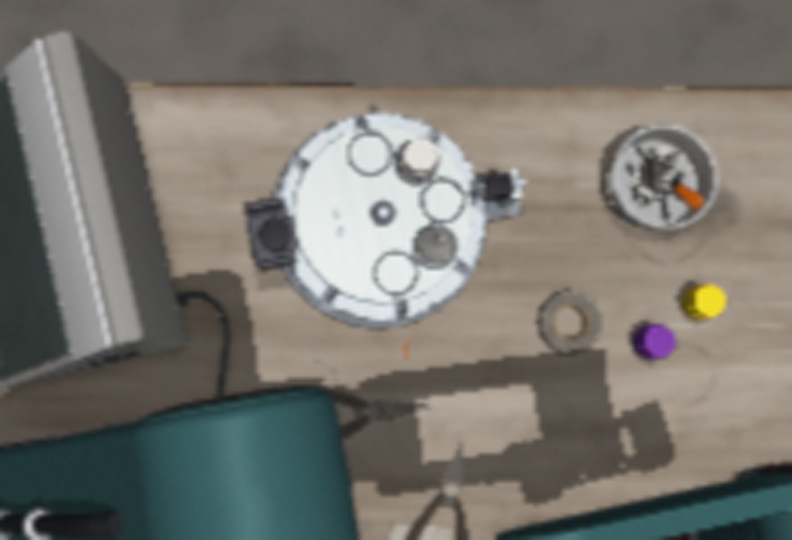

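View pics/b.png

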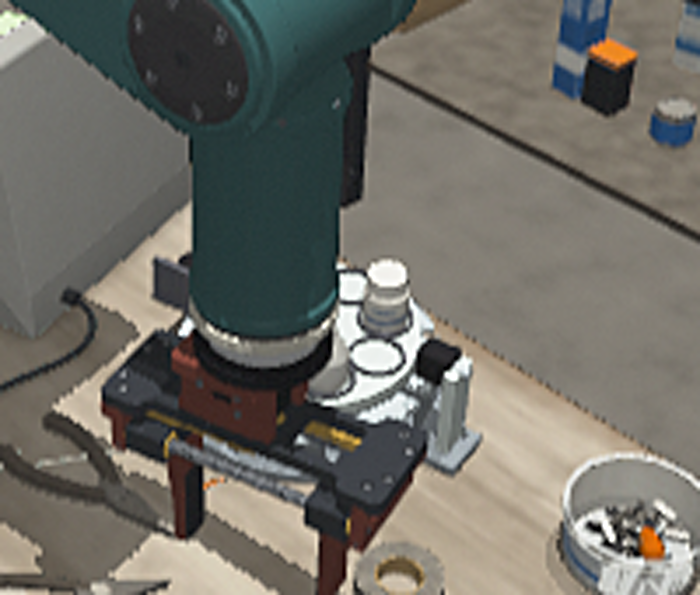

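View pics/scene0.png

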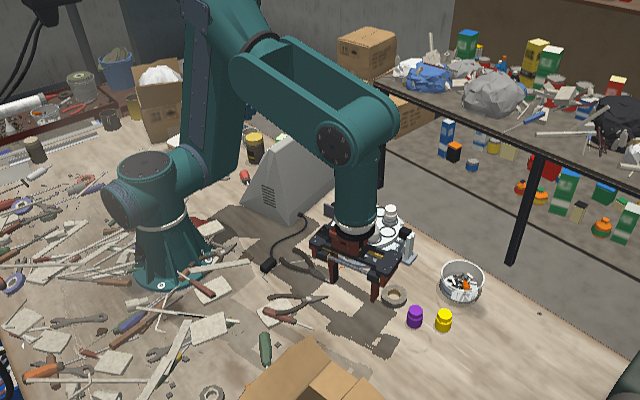

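The top view shows the sensor to the right of the table and the plunger and its cheeks to the left, at crop (274,235). The networks put the nozzle bottle at crop (435,245), so the table would turn counter-clockwise. I'll check that with the wrist camera while moving in.

Request:
carry_out(moves=[[[0,0,-1.48,38,-26.8,0,255],[0,0,-1.48,38,-26.8,0,255],[0,0,-1.48,38,-26.8,0,255],[0,0,-1.48,38,-26.8,0,255],[0,0,-1.48,38,-26.8,0,255],[0,0,-1.48,38,-26.8,0,255],[0,0,-1.48,38,-26.8,0,255],[0,0,-1.48,38,-26.8,0,255]]], squeeze=10)

```text
t: 1.8
ee_pos: [421.1, -256.9, 223.0]
orientation: [0.731, 0.682, 0.0, 0.0]
contact_force: [0.4, 0.2, -0.5]
finger_gap: 0.309
grip_force: 0.0
```

```bash
cat > look.py <<'E'
from h import *
import sys
Z=dict(table_centre=66,plunger_top=85,sensor_spot=66,cheek_a=102,nozzle_bottle=66,squat_bottle=66)
def look(c,tag):
    im=get(c); save(im,c+tag+".png")
    for k,z in Z.items():
        for p in env.place_of(k,c)[:3]:
            if p["conf"]>.4: print(k,round(p["conf"],2),np.round(p["location"]),at_z(im,p["location"],z).round(1))
if __name__=="__main__":
    s=env.read_state();print(s["t"],s["ee_pos"].round(1),R.from_quat(s["orientation"]).as_matrix().round(3).tolist(),s["joint_pos"].round(2))
    for c in sys.argv[2:]: print(c); look(c,sys.argv[1])
E
python3 look.py 1 wrist scene
```

```text
1.8 [ 421.1 -256.9  223. ] [[0.07, 0.998, 0.001], [0.998, -0.07, -0.0], [-0.0, 0.001, -1.0]] [-0.69  0.2   1.73  0.    1.2  -0.62]
wrist
table_centre 0.57 [238. 387.] [ 486.4 -316.    66. ]
plunger_top 0.92 [136. 363.] [ 461.1 -201.    85. ]
sensor_spot 0.79 [286. 395.] [ 496.3 -380.5   66. ]
cheek_a 0.93 [141. 333.] [ 431.8 -202.6  102. ]
cheek_a 0.55 [127. 390.] [ 485.1 -192.1  102. ]
nozzle_bottle 0.61 [280. 356.] [ 449.8 -367.7   66. ]
nozzle_bottle 0.48 [286. 394.] [ 495.5 -381.5   66. ]
squat_bottle 0.74 [262. 432.] [ 542.  -352.5   66. ]
squat_bottle 0.68 [279. 356.] [ 449.7 -366.9   66. ]
scene
table_centre 0.88 [223. 369.] [ 490.1 -312.6   66. ]
sensor_spot 0.82 [232. 388.] [ 499.5 -381.1   66. ]
cheek_a 0.89 [198. 338.] [ 474.5 -194.8  102. ]
cheek_a 0.64 [204. 330.] [ 435.9 -198.6  102. ]
nozzle_bottle 0.71 [207. 331.] [ 456.5 -181.4   66. ]
nozzle_bottle 0.5 [238. 376.] [ 456.7 -372.4   66. ]
squat_bottle 0.9 [322. 413.] [ 307.3 -641.    66. ]
squat_bottle 0.89 [327. 443.] [ 350.  -696.4   66. ]
squat_bottle 0.68 [294. 392.] [ 335.3 -549.2   66. ]
```

View pics/wrist1.png

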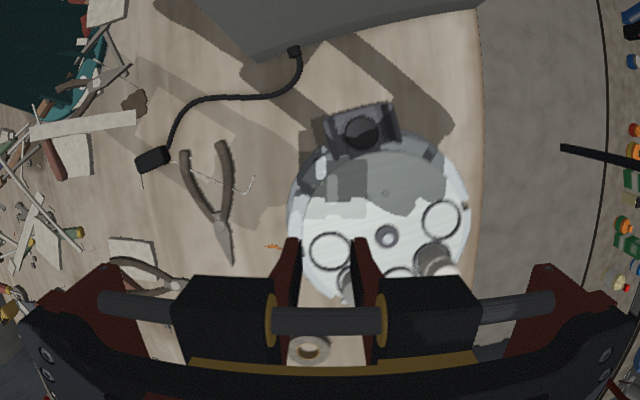

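Request:
carry_out(moves=[[[0,0,-0.14,5.9,3.6,0,255],[0,0,-0.27,5.9,3.6,3.0,255],[0,0,-0.27,5.9,3.6,7.0,255],[0,0,-0.27,5.9,3.6,7.0,255],[0,0,-0.27,5.9,3.6,7.0,255],[0,0,-0.27,5.9,3.6,7.0,255]]])

```text
t: 3.1
ee_pos: [461.4, -203.5, 154.2]
orientation: [0.636, 0.772, 0.0, 0.001]
contact_force: [0.7, 0.1, -0.2]
finger_gap: 0.006
grip_force: 0.0
```

```bash
python3 look.py 2 wrist
```

```text
3.1 [ 461.4 -203.5  154.2] [[-0.192, 0.981, 0.002], [0.981, 0.192, -0.001], [-0.001, 0.002, -1.0]] [-0.55  0.3   1.8   0.    1.04 -0.75]
wrist
plunger_top 0.91 [211. 326.] [ 460.4 -198.9   85. ]
sensor_spot 0.7 [366. 328.] [ 499.7 -383.    66. ]
cheek_a 0.95 [214. 283.] [ 429.2 -202.4  102. ]
```

View pics/wrist2.png

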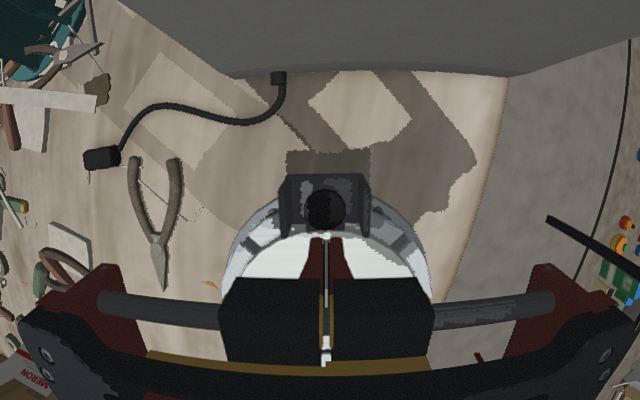

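The cap is at pixel (326,211) and lines up with the fingers, but the gripper hides the bottles. I'll use the fixed cameras to confirm which bottle is which.

```bash
python3 - <<'E'
from look import *
Z.clear(); Z.update(nozzle_bottle=66,squat_bottle=66,table_centre=66,sensor_spot=66)
look("scene","3"); look("top","3")
a=cv2.imread("pics/scene3.png")[170:270,330:430]; b=cv2.imread("pics/top3.png")[150:250,300:400]
cv2.imwrite("pics/c.png",np.hstack([cv2.resize(i,(390,390),interpolation=2) for i in(a,b)]))
E
```

```text
nozzle_bottle 0.5 [238. 373.] [ 449.8 -368.3   66. ]
squat_bottle 0.9 [326. 443.] [ 351.5 -693.5   66. ]
squat_bottle 0.63 [326. 416.] [ 304.4 -651.2   66. ]
table_centre 0.85 [224. 370.] [ 490.4 -319.    66. ]
sensor_spot 0.82 [233. 385.] [ 492.5 -377.    66. ]
sensor_spot 0.51 [182. 245.] [335.2 117.2  66. ]
nozzle_bottle 0.74 [185. 365.] [ 497.  -389.7   66. ]
nozzle_bottle 0.56 [198. 359.] [ 448.4 -365.4   66. ]
squat_bottle 0.53 [222. 419.] [ 357.6 -594.8   66. ]
squat_bottle 0.48 [176. 353.] [ 532.6 -341.6   66. ]
squat_bottle 0.41 [214. 436.] [ 386.7 -661.7   66. ]
table_centre 0.83 [186. 347.] [ 492.3 -318.6   66. ]
sensor_spot 0.8 [187. 363.] [ 492.3 -382.7   66. ]
```

View pics/c.png

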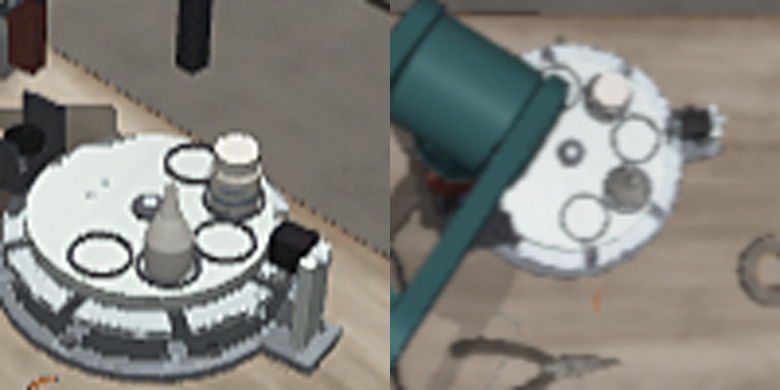

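The left view shows the tapering nozzle bottle at the near nest and the squat bottle at the far one. With the sensor on the right, the turn is counter-clockwise (+45°), pushing on cheek_a. First I'll lower the fingers between the cheeks, above the cap.

Request:
carry_out(moves=[[[0,0,0,0.3,0.1,2.0,255],[0,0,0,0.3,0.1,4.0,255],[0,0,0,0.3,0.1,5.5,255],[0,0,0,0.3,0.1,6.2,255],[0,0,0,0.3,0.1,6.2,255],[0,0,0,0.3,0.1,6.2,255]]])

```text
t: 4.55
ee_pos: [461.2, -199.5, 91.0]
orientation: [0.635, 0.772, 0.0, 0.0]
contact_force: [0.2, -0.4, -0.6]
finger_gap: 0.001
grip_force: 0.0
```

Request:
carry_out(moves=[[[0,0,0,0,-0.5,0,255],[0,0,0,0,-0.8,0,255],[0,0,0,0,-1.0,0,255],[0,0,0,0,-1.1,0,255],[0,0,0,0,-1.1,0,255],[0,0,0,0,-1.1,0,255]]])

```text
t: 5.15
ee_pos: [450.2, -201.5, 90.7]
orientation: [0.635, 0.772, 0.0, 0.0]
contact_force: [0.4, -0.8, -0.5]
finger_gap: 0.006
grip_force: 0.0
```

Request:
carry_out(moves=[[[0,0,0,0,-0.1,0,255],[0,0,0,0,-0.2,0,255],[0,0,0,0,-0.2,0,255]]])

```text
t: 5.45
ee_pos: [447.9, -201.7, 90.6]
orientation: [0.635, 0.772, -0.0, -0.0]
contact_force: [-0.5, 0.9, -0.4]
finger_gap: 0.001
grip_force: 0.0
```

Request:
carry_out(moves=[[[0,0,0,0,-0.1,0,255],[0,0,0,0,-0.2,0,255],[0,0,0,0,-0.2,0,255]]])

```text
t: 5.75
ee_pos: [446.0, -202.1, 90.6]
orientation: [0.635, 0.772, 0.0, -0.0]
contact_force: [0.3, -0.3, 0.3]
finger_gap: 0.006
grip_force: 0.0
```

Request:
carry_out(moves=[[[0,0,0,0,-0.1,0,255],[0,0,0,0,-0.1,0,255]]])

```text
t: 5.95
ee_pos: [445.0, -202.3, 90.6]
orientation: [0.635, 0.772, 0.0, -0.0]
contact_force: [-0.5, 0.4, 0.4]
finger_gap: 0.004
grip_force: 0.0
```

Request:
carry_out(moves=[[[0,0,0,0,-0.1,0,255],[0,0,0,0,-0.1,0,255]]])

```text
t: 6.15
ee_pos: [444.1, -202.5, 90.6]
orientation: [0.635, 0.772, 0.0, -0.0]
contact_force: [1.0, -0.2, -0.6]
finger_gap: 0.003
grip_force: 0.0
```

Request:
carry_out(moves=[[[0,0,0,0,-0.1,0,255],[0,0,0,0,-0.1,0,255]]])

```text
t: 6.35
ee_pos: [443.1, -202.7, 90.6]
orientation: [0.635, 0.772, 0.0, -0.0]
contact_force: [0.9, 0.3, 0.4]
finger_gap: 0.005
grip_force: 0.0
```

Request:
carry_out(moves=[[[0,0,0,0,-0.1,0,255],[0,0,0,0,-0.1,0,255]]])

```text
t: 6.55
ee_pos: [442.1, -202.9, 90.6]
orientation: [0.635, 0.772, 0.0, -0.0]
contact_force: [-0.6, 0.1, -0.1]
finger_gap: 0.004
grip_force: 0.0
```

Request:
carry_out(moves=[[[0,0,0,0,-0.1,0,255],[0,0,0,0,-0.1,0,255]]])

```text
t: 6.75
ee_pos: [441.2, -203.1, 90.7]
orientation: [0.635, 0.772, 0.0, -0.0]
contact_force: [1.0, 0.3, -0.5]
finger_gap: 0.004
grip_force: 0.0
```

Request:
carry_out(moves=[[[0,0,0,0,-0.1,0,255],[0,0,0,0,-0.1,0,255]]])

```text
t: 6.95
ee_pos: [440.3, -203.4, 90.7]
orientation: [0.635, 0.772, 0.0, 0.0]
contact_force: [0.5, -0.3, 0.2]
finger_gap: 0.007
grip_force: 0.1
```

Request:
carry_out(moves=[[[0,0,0,0,-0.1,0,255],[0,0,0,0,-0.1,0,255]]])

```text
t: 7.15
ee_pos: [439.6, -203.7, 90.7]
orientation: [0.635, 0.772, 0.0, 0.0]
contact_force: [1.6, 0.2, -0.0]
finger_gap: 0.002
grip_force: 0.5
```

Request:
carry_out(moves=[[[0,0,0,0,-0.1,0,255],[0,0,0,0,-0.1,0,255]]])

```text
t: 7.35
ee_pos: [439.2, -203.8, 90.8]
orientation: [0.635, 0.772, 0.001, 0.001]
contact_force: [4.8, 1.7, -3.0]
finger_gap: 0.001
grip_force: 2.4
```

Request:
carry_out(moves=[[[0,0,0,0,0.6,0,255],[0,0,0,0,1.2,0,255],[0,0,0,0,1.2,0,255],[0,0,0,0,1.2,0.6,255],[0,0,0,0,1.2,1.0,255],[0,0,0,0,1.2,1.4,255],[0,0,0,0,1.2,1.7,255],[0,0,0,0,1.2,1.7,255]]])

```text
t: 8.15
ee_pos: [450.3, -201.6, 73.6]
orientation: [0.635, 0.772, 0.0, 0.0]
contact_force: [-0.3, -0.1, 7.6]
finger_gap: 0.006
grip_force: 4.0
```

```bash
cat > arc.py <<'E'
from h import *
import sys
C=np.array([486.5,-316.])
s=env.read_state(); p=s["ee_pos"]; M=R.from_quat(s["orientation"]).as_matrix()
print(p.round(1),s["contact_force"].round(1))
for a in map(float,sys.argv[1:]):
    t=np.radians(a); r=np.array([[np.cos(t),-np.sin(t)],[np.sin(t),np.cos(t)]])
    e=np.r_[C+r@(p[:2]-C),p[2]]; print(a,(-t).round(3),(M.T@(e-p)/10).round(2),e.round(1))
E
python3 arc.py 2 5 8 11 14 17 20
```

```text
[ 450.3 -201.6   73.6] [-0.3 -0.1  7.6]
2.0 -0.035 [-0.05 -0.42 -0.  ] [ 446.3 -203.    73.6]
5.0 -0.087 [-0.16 -1.03 -0.  ] [ 440.5 -205.2   73.6]
8.0 -0.14 [-0.3  -1.65 -0.  ] [ 434.7 -207.8   73.6]
11.0 -0.192 [-0.48 -2.25 -0.  ] [ 429.1 -210.6   73.6]
14.0 -0.244 [-0.68 -2.84 -0.  ] [ 423.7 -213.8   73.6]
17.0 -0.297 [-0.92 -3.43 -0.  ] [ 418.4 -217.2   73.6]
20.0 -0.349 [-1.18 -4.   -0.  ] [ 413.4 -220.9   73.6]
```

Request:
carry_out(moves=[[[0,0,0,0,0,0.08,255],[0,0,-0.035,-0.05,-0.42,0.08,255],[0,0,-0.087,-0.16,-1.03,0.08,255],[0,0,-0.14,-0.3,-1.65,0.08,255],[0,0,-0.192,-0.48,-2.25,0.08,255],[0,0,-0.244,-0.68,-2.84,0.08,255],[0,0,-0.297,-0.92,-3.43,0.08,255],[0,0,-0.297,-0.92,-3.43,0.08,255]]])

```text
t: 8.95
ee_pos: [417.5, -217.2, 73.0]
orientation: [0.514, 0.858, -0.0, -0.0]
contact_force: [-0.6, 1.1, 8.3]
finger_gap: 0.001
grip_force: 4.0
```

```bash
python3 arc.py 3 6 9 12 15 18; python3 look.py 4 wrist top
```

```text
[ 417.5 -217.2   73. ] [-0.6  1.1  8.3]
3.0 -0.052 [-0.09 -0.62  0.  ] [ 412.4 -221.    73. ]
6.0 -0.105 [-0.21 -1.24  0.  ] [ 407.6 -225.    73. ]
9.0 -0.157 [-0.37 -1.85  0.  ] [ 402.9 -229.2   73. ]
12.0 -0.209 [-0.56 -2.46  0.  ] [ 398.5 -233.7   73. ]
15.0 -0.262 [-0.77 -3.05  0.  ] [ 394.3 -238.5   73. ]
18.0 -0.314 [-1.02 -3.63  0.  ] [ 390.4 -243.4   73. ]
8.95 [ 417.5 -217.2   73. ] [[-0.473, 0.881, -0.0], [0.881, 0.473, 0.0], [0.0, -0.0, -1.0]] [-0.63  0.38  1.95 -0.    0.81 -1.12]
wrist
plunger_top 0.92 [255. 340.] [ 421.8 -209.1   85. ]
cheek_a 0.62 [271. 401.] [ 448.4 -196.   102. ]
cheek_a 0.6 [272. 280.] [ 395.8 -224.4  102. ]
top
table_centre 0.75 [187. 346.] [ 490.4 -315.5   66. ]
plunger_top 0.59 [193. 363.] [ 463.5 -380.1   85. ]
sensor_spot 0.66 [188. 363.] [ 488.8 -381.1   66. ]
nozzle_bottle 0.52 [194. 363.] [ 465.1 -380.6   66. ]
squat_bottle 0.67 [213. 435.] [ 390.5 -657.9   66. ]
squat_bottle 0.64 [222. 422.] [ 355.  -607.8   66. ]
squat_bottle 0.56 [172. 348.] [ 548.2 -322.7   66. ]
```

View pics/wrist4.png

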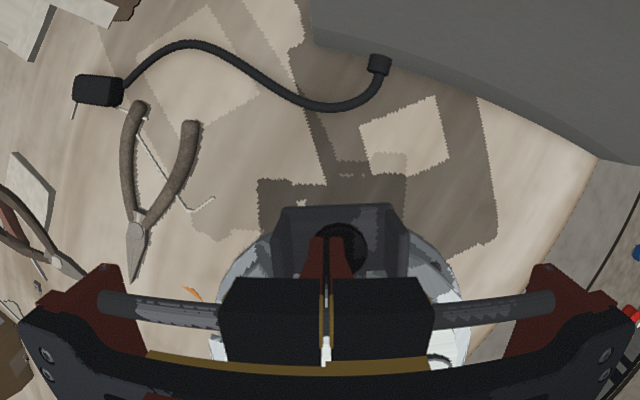

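Sticking contact carries the table along. The cap (340,240) sits in the same place relative to the fingers, and the line between the cheeks has turned about 17°, matching the command. I'll continue to about 35°.

Request:
carry_out(moves=[[[0,0,-0.052,-0.09,-0.62,0,255],[0,0,-0.105,-0.21,-1.24,0,255],[0,0,-0.157,-0.37,-1.85,0,255],[0,0,-0.209,-0.56,-2.46,0,255],[0,0,-0.262,-0.77,-3.05,0,255],[0,0,-0.314,-1.02,-3.63,0,255],[0,0,-0.314,-1.02,-3.63,0,255]]])

```text
t: 10.35
ee_pos: [390.1, -243.3, 72.9]
orientation: [0.373, 0.928, -0.0, -0.0]
contact_force: [-1.0, 0.7, 8.5]
finger_gap: 0.006
grip_force: 4.1
```

```bash
python3 arc.py 2 4 6 8 10; python3 look.py 5 wrist top; python3 - <<'E'
import numpy as np
C=np.array([486.5,-316]);p=np.array([450.3,-201.6])-C
for a in (43,44,45):
    t=np.radians(a);print(a,C+np.array([[np.cos(t),-np.sin(t)],[np.sin(t),np.cos(t)]])@p)
E
```

```text
[ 390.1 -243.3   72.9] [-1.   0.7  8.5]
2.0 -0.035 [-0.06 -0.42  0.  ] [ 387.7 -246.8   72.9]
4.0 -0.07 [-0.13 -0.83  0.  ] [ 385.3 -250.2   72.9]
6.0 -0.105 [-0.21 -1.24  0.  ] [ 383.1 -253.8   72.9]
8.0 -0.14 [-0.32 -1.65  0.  ] [ 381.  -257.5   72.9]
10.0 -0.175 [-0.43 -2.06  0.  ] [ 379.  -261.2   72.9]
10.35 [ 390.1 -243.3   72.9] [[-0.722, 0.692, -0.001], [0.692, 0.722, 0.0], [0.001, -0.0, -1.0]] [-0.71  0.37  1.97 -0.    0.8  -1.51]
wrist
plunger_top 0.92 [254. 340.] [ 391.  -234.1   85. ]
cheek_a 0.61 [270. 398.] [ 411.3 -214.5  102. ]
cheek_a 0.56 [276. 280.] [ 373.2 -258.7  102. ]
top
table_centre 0.81 [192. 344.] [ 471.7 -306.2   66. ]
sensor_spot 0.8 [189. 364.] [ 482.2 -385.3   66. ]
nozzle_bottle 0.54 [187. 363.] [ 491.1 -381.9   66. ]
squat_bottle 0.65 [226. 418.] [ 341.1 -592.2   66. ]
squat_bottle 0.59 [171. 346.] [ 552.1 -315.    66. ]
squat_bottle 0.55 [214. 435.] [ 388.2 -657.1   66. ]
43 [ 382.00438361 -257.02147717]
44 [ 380.99098165 -258.85415985]
45 [ 380.00971875 -260.70424971]
```

Request:
carry_out(moves=[[[0,0,-0.035,-0.06,-0.42,0,255],[0,0,-0.07,-0.13,-0.83,0,255],[0,0,-0.105,-0.21,-1.24,0,255],[0,0,-0.14,-0.32,-1.65,0,255],[0,0,-0.166,-0.4,-1.96,0,255],[0,0,-0.166,-0.4,-1.96,0,255],[0,0,-0.166,-0.4,-1.96,0,255]]])

```text
t: 11.75
ee_pos: [379.6, -259.9, 72.9]
orientation: [0.295, 0.955, 0.0, -0.001]
contact_force: [-1.4, 0.6, 9.1]
finger_gap: 0.005
grip_force: 4.1
```

```bash
python3 arc.py 1; python3 look.py 6 wrist scene; python3 - <<'E'
import cv2,numpy as np
a=cv2.imread("pics/scene6.png")[170:270,330:430]; b=cv2.imread("pics/wrist6.png")[190:300,240:440]
cv2.imwrite("pics/d.png",np.hstack([cv2.resize(a,(300,300),interpolation=2),cv2.resize(b,(490,300),interpolation=2)]))
E
```

```text
[ 379.6 -259.9   72.9] [-1.4  0.6  9.1]
1.0 -0.017 [-0.03 -0.21 -0.  ] [ 378.6 -261.8   72.9]
11.75 [ 379.6 -259.9   72.9] [[-0.825, 0.565, -0.001], [0.565, 0.825, 0.001], [0.001, -0.0, -1.0]] [-0.75  0.37  1.97 -0.    0.8  -1.72]
wrist
plunger_top 0.63 [253. 341.] [ 378.5 -249.2   85. ]
cheek_a 0.97 [269. 399.] [ 395.5 -227.1  102. ]
cheek_a 0.74 [275. 282.] [ 365.5 -276.5  102. ]
scene
table_centre 0.94 [224. 369.] [ 486.  -316.3   66. ]
sensor_spot 0.82 [232. 387.] [ 499.9 -377.9   66. ]
cheek_a 0.94 [229. 330.] [ 358.3 -285.6  102. ]
cheek_a 0.8 [215. 323.] [ 384.3 -227.   102. ]
nozzle_bottle 0.49 [232. 388.] [ 501.6 -378.3   66. ]
squat_bottle 0.78 [325. 410.] [ 295.9 -642.9   66. ]
squat_bottle 0.76 [327. 445.] [ 351.9 -699.6   66. ]
squat_bottle 0.62 [210. 376.] [ 548.3 -285.8   66. ]
```

View pics/d.png

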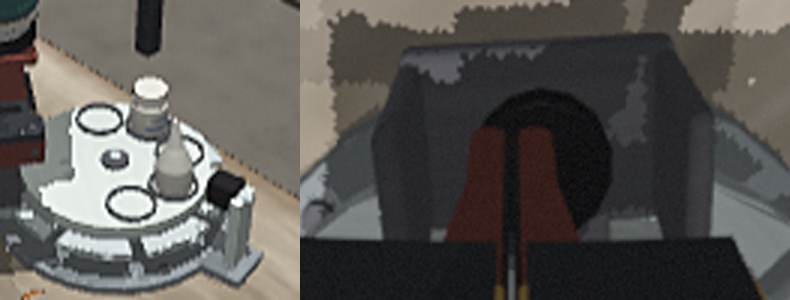

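The nozzle bottle now stands in front of the sensor and the fingers hold the cap down. I'll lift straight up so the plunger springs up, staying between the cheeks.

Request:
carry_out(moves=[[[0,0,0,0,0,-0.4,255],[0,0,0,0,0,-0.9,255],[0,0,0,0,0,-1.4,255],[0,0,0,0,0,-1.8,255],[0,0,0,0,0,-1.8,255]]])

```text
t: 12.95
ee_pos: [380.2, -260.2, 91.0]
orientation: [0.295, 0.955, -0.0, 0.0]
contact_force: [-0.4, -1.1, -1.0]
finger_gap: 0.01
grip_force: 0.0
```

```bash
python3 look.py 7 wrist
```

```text
12.95 [ 380.2 -260.2   91. ] [[-0.825, 0.564, 0.0], [0.564, 0.825, -0.0], [-0.0, -0.0, -1.0]] [-0.75  0.34  1.95 -0.    0.85 -1.72]
wrist
plunger_top 0.85 [249. 342.] [ 385.1 -251.8   85. ]
cheek_a 0.75 [259. 284.] [ 365.1 -277.7  102. ]
cheek_a 0.73 [253. 394.] [ 396.6 -226.2  102. ]
```

Now a gentle test of the lock: nudge cheek_a, where contact is expected about 11 mm away.

Request:
carry_out(moves=[[[0,0,0,0,-0.5,0,255],[0,0,0,0,-0.9,0,255],[0,0,0,0,-1.1,0,255],[0,0,0,0,-1.2,0,255],[0,0,0,0,-1.3,0,255],[0,0,0,0,-1.3,0,255]]])

```text
t: 13.9
ee_pos: [374.5, -269.0, 90.8]
orientation: [0.297, 0.955, 0.002, 0.001]
contact_force: [9.1, 9.5, -0.1]
finger_gap: 0.001
grip_force: 6.7
```

The cheek holds against 13 N exactly where a +45° turn puts it (expected 373.9, -269.6), so the table is locked. Backing off and lifting clear.

Request:
carry_out(moves=[[[0,0,0,0,0.7,0,255],[0,0,0,0,1.2,0,255],[0,0,0,0,1.2,-2.0,255],[0,0,0,0,1.2,-6.0,255],[0,0,0,0,1.2,-10.0,255],[0,0,0,0,1.2,-12.0,255],[0,0,0,0,1.2,-12.0,255]]])

```text
t: 14.6
ee_pos: [381.4, -262.6, 213.8]
orientation: [0.295, 0.955, -0.002, 0.003]
contact_force: [0.7, -0.8, -0.9]
finger_gap: 0.009
grip_force: 0.0
```

```bash
python3 look.py 8 wrist scene; python3 - <<'E'
import cv2,numpy as np
a=cv2.imread("pics/scene8.png")[170:270,310:430]; b=cv2.imread("pics/wrist8.png")[100:300,200:440]
cv2.imwrite("pics/e.png",np.hstack([cv2.resize(a,(390,325),interpolation=2),cv2.resize(b,(390,325),interpolation=2)]))
E
```

```text
14.6 [ 381.4 -262.6  213.8] [[-0.825, 0.564, 0.005], [0.564, 0.825, -0.005], [-0.006, -0.001, -1.0]] [-0.75  0.17  1.81 -0.    1.16 -1.72]
wrist
plunger_top 0.61 [191. 338.] [ 383.9 -250.    85. ]
cheek_a 0.7 [194. 303.] [ 364.  -276.3  102. ]
cheek_a 0.57 [194. 368.] [ 397.5 -226.9  102. ]
squat_bottle 0.64 [317. 140.] [ 380.4 -587.7   66. ]
squat_bottle 0.58 [287. 139.] [ 346.2 -545.4   66. ]
scene
table_centre 0.65 [222. 368.] [ 490.7 -306.1   66. ]
sensor_spot 0.62 [232. 389.] [ 500.8 -382.2   66. ]
cheek_a 0.88 [224. 331.] [ 374.3 -274.3  102. ]
cheek_a 0.73 [212. 325.] [ 396.4 -221.   102. ]
nozzle_bottle 0.6 [230. 387.] [ 505.5 -372.3   66. ]
squat_bottle 0.78 [209. 375.] [ 550.3 -280.9   66. ]
squat_bottle 0.77 [325. 442.] [ 352.3 -691.4   66. ]
squat_bottle 0.55 [324. 413.] [ 303.2 -645.2   66. ]
```

View pics/e.png

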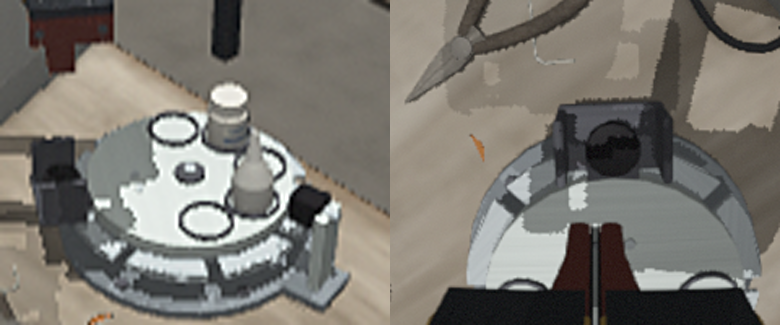

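The plunger is up, both bottles are upright, and the nozzle bottle is in front of the sensor with the arm clear.

```bash
python3 -c "
from bench import env
print(env.close_job())"
```

```text
the job is handed in; nothing more can be done
None
```

The table was turned one hole (+45°, counter-clockwise) with the plunger held down and is locked there, with the nozzle bottle in front of the sensor and both bottles upright; I handed the job in at about 15 s.

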